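Close the plate dock and clamp it four clicks

TASK

Get the sample plate clamped for its incubation: slide the grey cover of the plate dock fully home over the plate, then swing the orange-knobbed clamp lever from its rest exactly four clicks (to the green mark, never on towards a fifth, which would crack the plate). The lever springs back if let go, so finish while still holding its knob steady at the fourth click with the cover shut, and leave everything else on the bench and on the dock as it is.

Things in the scene. Friction and masses are not known exactly. Their poses are not given: they have to be found in the camera images.
- dock: White plate dock fixed to the bench, flat deck 100 mm high. Origin on the bench surface; housing from -100 to 130 mm in its x, -220 to 125 mm in its y. Its x points away from the robot; it may be turned up to 0.3 rad. Plate bay 132 x 90 mm, 22 mm deep, centred at x 0, y 60 mm; rails 12 mm high along the cover at x -79 and 79 mm, end stop at y 113 mm.
- lever_pivot (a point): Vertical pivot of the clamp lever, at x 30, y -145 mm of the dock, 120 mm above the bench (top of the steel hub, 36 mm across, and lever arm). Marks on the deck in an arc round it show the clicks: black for rest and clicks 1 to 3, a wide green one for click 4, red beyond. Axes as the dock's.
- cover_grip (a point): Centre of the blue ridge on the grey cover (144 x 100 x 6 mm, its top 108 mm above the bench). The ridge is 60 mm long along the dock's x, 12 mm thick along the dock's y and stands from 107 to 143 mm above the bench; this point is at 126 mm, at x 0 of the dock, y 60 mm when shut. Axes as the dock's.
- cover (a joint): How far the cover is open, m: 0 = fully home over the bay, against its end stop; up to 0.105 = slid open towards the dock's -y. To shut it, move the ridge towards the dock's +y. Sliding friction is about 1.5 N; it stays where it is left.
- lever_knob (a point): Centre of the upright round orange knob on the lever: 22 mm in diameter, from 112 to 162 mm above the bench (this point at 137 mm), 90 mm from the pivot. The flat arm below it, 16 mm wide, has its top at 120 mm. The knob is fixed to the lever and turns with it. At rest it lies at x -47, y -192 mm of the dock; at the fourth click at x -59, y -130 mm.
- clamp_lever (a joint): Lever angle, rad: 0 at rest on its stop, growing clockwise from above (knob towards the dock's +y), at most 1.26. A click every 0.18 rad (16 mm at the knob), the fourth at 0.72. A spring always returns it to rest: 2.7 N at the knob at rest, 5.5 N at click 4; the clicks add 2 N either way: the push grows, then eases as the lever drops into each click.
- plate: White sample plate with wells, 128 x 86 x 14 mm, lying loose in the bay below the deck's level. Origin under its centre. Stays there.
- paddle: Bystander: flat green seal paddle, 28 x 115 x 5 mm, lying loose on the deck behind the cover, near the dock's far edge. Origin under its centre.
- spare_plate: Bystander: pale deep-well plate 128 x 86 x 30 mm on the bench, robot's left. Origin under its centre.
- tip_box: Bystander: blue pipette tip box 120 x 85 x 68 mm on the bench, robot's right. Origin under its centre.
- tube_rack: Bystander: orange tube rack 70 x 160 x 55 mm with capped tubes, robot's right. Origin under its centre.
- reagent: Bystander: amber bottle, 64 mm in diameter, 130 mm tall, far right. Origin under its centre.
- pipette: Bystander: white pipette about 220 mm long lying on the bench, far left. Origin under its middle.

How it is judged:
By the outcome, as a careful person would: the job done as asked, in the order asked, and still so for the second after the job is handed in, while the arm keeps its last pose, push and grip.
It also fails if it takes over 48 s, if anything falls off the work surface, if the arm or the gripper's body presses on something with over 40 N, if the wrist force passes 120 N, or if a joint passes its speed limit or range.

ROBOT

A 6-joint arm with a two-finger parallel gripper is mounted at the origin on the work surface. World frame = base frame: x ahead of the robot, y to its left, z up, the work surface at z = 0. Lengths are in m, angles in rad, forces in N, time in s.
With the tool pointing down it reaches from about 0.35 to 0.975 m from the base axis. Payload 4.9 kg.
Tool frame: the origin (TCP) lies midway between the tips of the shut fingers; the grasp point (between the pads) lies 19 mm behind it; z points along the fingers, x is the direction in which the jaws open and shut, and the axes are right-handed (so a half turn about z gives the same grasp; the last joint's range is limited). The gripper opens to 85 mm and grips with 20 to 120 N. Pads are 22 mm wide; open, the fingers measure 114 mm over their backs; the gripper's body (76 mm by 85 mm) begins 54 mm behind the grasp point. The pads swing forward as they close: fully open they stand 13 mm farther back than shut.
Start: joints at [-1.46, 0.053, 1.613, -0, 1.476, -0.119], TCP at [0.142, -0.609, 0.231] pointing down, gripper open.
Joint ranges: [-3.01, 3.01], [-1.01, 2.22], [0.06, 2.58], [-1.02, 4.17], [0.09, 2.62], [-3.14, 3.14]. Speed limits (rad/s): [2.57, 2.57, 3.14, 3.14, 3.14, 3.14].

INTERFACE

Orientations are given as a rotation vector (axis times angle).
In Python, from station import ctrl gives the robot as it stands.
- The arm moves only by the tool step_arm, never from a script. Its argument "increments" is text: rows parted by semicolons, each of 6 numbers parted by spaces: the shift along the tool's x, y, z as a fraction of full scale, then the turn, a rotation vector about the tool's x, y, z as a fraction of full scale. In form: x y z rx ry rz; .... A call has 1 to 12 rows; each row shifts and turns the commanded pose from where the row before left it, along the tool's axes as they then stand; what a row does not reach is not made up. Full scale, the value 1, is 0.025 m for a shift and 0.1 rad for a turn. A row lasts 1/12 s, in which the tool goes at most 41.7 mm and 7.16 degrees, less where a joint would pass 70% of its speed; a pose out of reach is approached as far as the arm can. A call with a number of a shift or a turn outside -1 to 1 is refused whole. A call with a gripper value outside its range is refused whole. "fingers" is the opening, from -1 (shut) to 1 (fully open), so that 0 is half open, set as the call begins (left out, the last holds). The fingers move at their own pace and stop on an object; "newtons" is the grip in N (left out, the last holds). Time passes only in rows, so rows that do not move let the fingers close. It gives the time, the measured TCP pose, the force and the opening at its end, in the units of the state.
- ctrl.get_obs(): the state, without advancing time (a new reading comes with each control period).
- ctrl.get_image(name): name is "scene" or "top" or "wrist"; returns a dict with "pixels" (384x512x3 uint8, red, green, blue), "intrinsics" (3x3 intrinsics, pixels), "distortion" ([k1, k2, p1, p2, k3] as OpenCV has them; the pictures are not rectified), "eye" and "orientation" of the camera in the world. Camera axes: x right, y down, z forward; pixel columns grow to the right and rows downward; lengths in m; the calibration is good to about 2 mm. A picture is of the moment at which its call begins. There is no depth.
- ctrl.finish_job(): hands the job in, once; it reports no verdict.
The state is a dict: "t": time; "q": joint angles; "dq": joint speeds; "effort": joint torques, N m; "tool_pos": TCP position; "tool_rot": TCP orientation; "contact_force": force on the tool from outside, world axes, zero at the start; "wrist_torque": the same for the moment, N m; "opening": finger opening in m.
Only numpy, scipy, OpenCV 4.12 (cv2) and the standard library are available. Lean on these libraries where they do the work, as an engineer would, in place of code of your own. Each camera call takes 0.05 s, during which the arm holds its last target.

## Working session

There is one attempt and no reset: what is moved stays moved. The work goes in short steps, Python scripts to look and compute and a tool call to move; the robot and the scene stay as the last step left them, time stands still between calls to the robot, and variables do not carry over. Pictures are saved under pics/ and viewed, and the job is handed in when it is done.

Besides the shell and the picture viewer there is one more tool, called after "Call:" as name(argument=value, ...), one argument or row to a line, values as JSON. step_arm: Moves the arm, as the interface text tells. Shift numbers are shares of 0.025 m and turn numbers shares of 0.1 rad, none past 1 either way. Its arguments: {"type":"object","properties":{"increments":{"type":"string"},"fingers":{"type":"number"},"newtons":{"type":"number"}},"required":["increments"]}

```bash
mkdir -p pics; ls; cat > h.py <<'E'
import numpy as np,cv2,json
from scipy.spatial.transform import Rotation as R
from station import ctrl
def snap(n,f):
    im=ctrl.get_image(n); cv2.imwrite('pics/'+f,im['pixels'][:,:,::-1]); return im
E
python3 - <<'E'
from h import *
o=ctrl.get_obs(); print({k:np.round(v,4).tolist() for k,v in o.items()})
import pickle
d={}
for n in ('scene','top','wrist'):
    im=snap(n,n+'0.png'); d[n]=im; print(n,im['intrinsics'],im['distortion'],im['eye'],im['orientation'])
pickle.dump(d,open('im0.pkl','wb'))
E
```

```text
pics
{'t': 0.0, 'q': [-1.46, 0.0534, 1.6143, 0.0, 1.476, -0.119], 'dq': [-0.001, -0.0002, 0.0011, -0.0015, -0.0007, -0.0008], 'effort': [0.0007, -39.3683, -37.0171, -0.0001, 0.007, -0.0], 'tool_pos': [0.1423, -0.6079, 0.23], 'tool_rot': [-2.4603, 1.9512, 0.0023], 'contact_force': [1.4482, 0.1211, 0.391], 'wrist_torque': [0.0057, 0.0158, -0.0596], 'opening': 0.0852}
scene [[388.91470858   0.         259.36483553]
 [  0.         388.91470858 192.23737496]
 [  0.           0.           1.        ]] [-0.09127037  0.          0.          0.          0.        ] [1.2680703  0.71778924 1.07088789] [-0.97108716 -2.4715329   1.06715961]
top [[372.87302094   0.         257.51781571]
 [  0.         372.87302094 185.97148571]
 [  0.           0.           1.        ]] [-0.0274447  0.         0.         0.         0.       ] [ 0.394363   -0.04785602  1.14798435] [-2.12703175  2.13873663 -0.17111752]
wrist [[300.4626159    0.         252.42885462]
 [  0.         300.4626159  189.19385303]
 [  0.           0.           1.        ]] [-0.079201  0.        0.        0.        0.      ] [ 0.22359722 -0.58920196  0.37268789] [ 2.24825791 -1.78232349 -0.29709976]
```

View pics/top0.png

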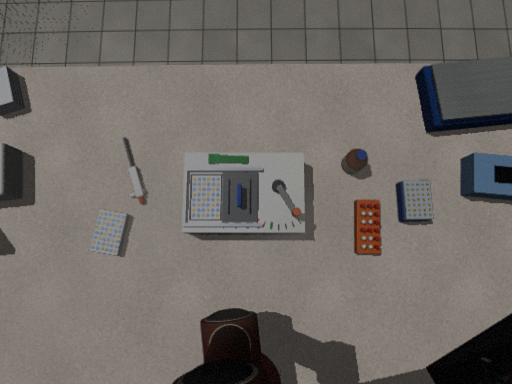

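View pics/scene0.png

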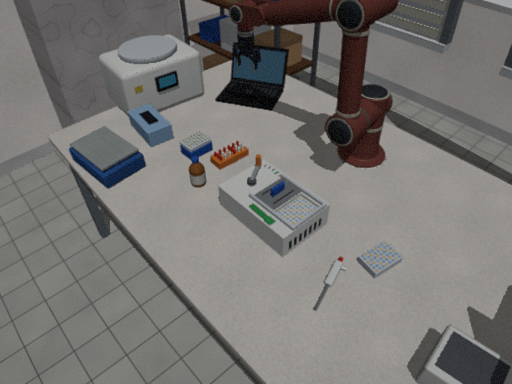

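The top view shows the dock at about columns 183–306 and rows 152–237. The blue ridge is near (240,196), the hub near (278,187) and the orange knob near (296,213). Next I'll zoom in.

```bash
python3 - <<'E'
from h import *
import pickle
d=pickle.load(open('im0.pkl','rb'))
p=d['top']['pixels'][140:250,170:320,::-1]
cv2.imwrite('pics/topz.png',cv2.resize(p,None,fx=5,fy=5,interpolation=cv2.INTER_CUBIC))
p=d['scene']['pixels'][140:260,205:340,::-1]
cv2.imwrite('pics/scz.png',cv2.resize(p,None,fx=5,fy=5,interpolation=cv2.INTER_CUBIC))
E
```

```text
(no output)
```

View pics/topz.png

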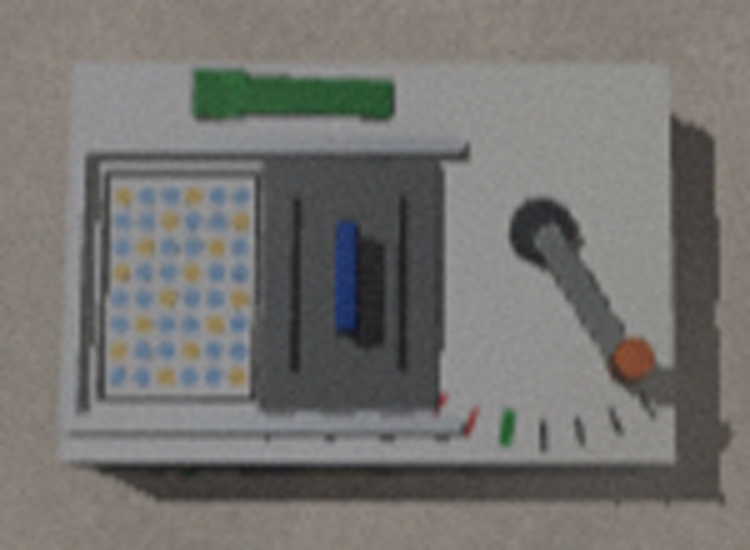

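View pics/scz.png

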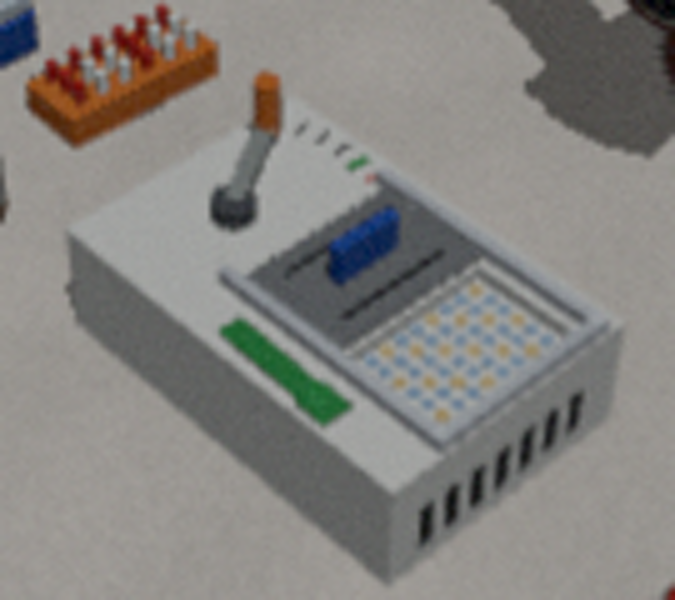

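```bash
cat >> h.py <<'E'
def proj(im,P):
    r=R.from_rotvec(im['orientation']).as_matrix(); 
    Pc=(np.atleast_2d(P)-im['eye'])@r
    return cv2.projectPoints(Pc,np.zeros(3),np.zeros(3),im['intrinsics'],np.array(im['distortion']))[0][:,0]
def dock2w(p,P):
    c,s=np.cos(p[2]),np.sin(p[2]); P=np.atleast_2d(P)
    return np.c_[p[0]+c*P[:,0]-s*P[:,1],p[1]+s*P[:,0]+c*P[:,1],P[:,2]]
E
cat > fit.py <<'E'
from h import *
import pickle
from scipy.optimize import least_squares
d=pickle.load(open('im0.pkl','rb'))
T=[((75,62),(130,125,100)),((670,62),(130,-220,100)),((675,463),(-100,-220,100)),((62,463),(-100,125,100)),((546,226),(30,-145,120)),((634,358),(-47,-192,162))]
S=[((70,232),(130,-220,100)),((390,492),(130,125,100)),((622,325),(-100,125,100)),((235,200),(30,-145,120)),((266,78),(-47,-192,162))]
def u(a,o): return (np.array(a,float)+.5)/5-.5+o
uT=u([a for a,_ in T]+[(346,222),(346,333)],(170,140)); uS=u([a for a,_ in S]+[(392,211),(333,247)],(205,140))
def pts(L,y): return np.array([b for _,b in L]+[(30,y,143),(-30,y,143)])/1000
def f(p):
    y=60-p[3]*1000
    return np.r_[proj(d['top'],dock2w(p,pts(T,y)))-uT, proj(d['scene'],dock2w(p,pts(S,y)))-uS].ravel()
s=least_squares(f,[.45,0,0,.1],loss='soft_l1',x_scale=.01)
print(s.x); print(f(s.x).reshape(-1,2).round(1).tolist())
p=s.x
for n,P in dict(pivot=(30,-145,120),knob=(-47,-192,137),k4=(-59,-130,137),grip=(0,60-p[3]*1e3,126),shut=(0,60,126)).items(): print(n,dock2w(p,np.array(P)/1e3).round(4))
E
python3 fit.py
```

```text
[ 0.53925159  0.04486247 -0.00867586  0.09692661]
[[-0.2, -0.0], [-0.2, 0.2], [0.2, 0.0], [-0.6, -0.4], [-0.8, 0.3], [0.3, -0.1], [0.1, -0.4], [-0.1, -0.8], [-0.9, -1.2], [0.6, -0.3], [0.6, -1.2], [-0.5, -1.2], [0.2, -0.3], [-11.7, 6.7], [12.3, -8.2]]
pivot [[ 0.568  -0.1004  0.12  ]]
knob [[ 0.4906 -0.1467  0.137 ]]
k4 [[ 0.4791 -0.0846  0.137 ]]
grip [[0.5389 0.0079 0.126 ]]
shut [[0.5398 0.1049 0.126 ]]
```

```bash
sed -i 's/(392,211),(333,247)/(333,247),(392,211)/' fit.py; python3 fit.py
cat >> h.py <<'E'
def togo(pos,yaw):
    """shift in tool axes (units), turn (units) to pose: pointing down, tool x at yaw"""
    o=ctrl.get_obs(); r=R.from_rotvec(o['tool_rot'])
    X=np.array([np.cos(yaw),np.sin(yaw),0]); Z=np.array([0,0,-1.]); t=R.from_matrix(np.c_[X,np.cross(Z,X),Z])
    dp=r.inv().apply(np.array(pos)-o['tool_pos']); dr=(r.inv()*t).as_rotvec()
    X0=r.as_matrix()[:,0]
    print('t',round(o['t'],2),'pos',np.round(o['tool_pos'],4),'yaw',round(np.degrees(np.arctan2(X0[1],X0[0])),1),'tz',r.as_matrix()[:,2].round(3),'F',np.round(o['contact_force'],1),'open',round(o['opening'],4))
    print('shift units',(dp/.025).round(2),'turn units',(dr/.1).round(2))
E
python3 -c "
from h import *
togo([.539,-.03,.22],-np.pi/2)"
```

```text
[ 0.5395562   0.04489481 -0.009204    0.09678313]
[[-0.2, -0.1], [-0.2, 0.1], [0.2, -0.0], [-0.6, -0.5], [-0.8, 0.2], [0.3, -0.2], [0.1, -0.5], [-0.2, -0.9], [-1.0, -1.2], [0.5, -0.3], [0.6, -1.1], [-0.5, -1.1], [0.1, -0.3], [0.1, -0.4], [0.5, -1.0]]
pivot [[ 0.5682 -0.1004  0.12  ]]
knob [[ 0.4908 -0.1467  0.137 ]]
k4 [[ 0.4794 -0.0846  0.137 ]]
grip [[0.5392 0.0081 0.126 ]]
shut [[0.5401 0.1049 0.126 ]]
t 0.15 pos [ 0.1423 -0.6081  0.2303] yaw -76.8 tz [-0.     0.002 -1.   ] F [-0.2 -0.7  0.3] open 0.0856
shift units [-18.9  -20.72   0.45] turn units [-0.    0.02  2.3 ]
```

Call:
step_arm(
  increments="-0.9 -1 0 0 0 0;-0.9 -1 0 0 0 0;-0.9 -1 0 0 0 0;-0.9 -1 0 0 0 0;-0.9 -1 0 0 0 0;-0.9 -1 0 0 0 0;-0.9 -1 0 0 0 0;-0.9 -1 0 0 0 0;-0.9 -1 0 0 0 0;-0.9 -1 0 0 0 0;-0.9 -1 0 0 0 0;-0.9 -1 0 0 0 0",
  fingers=-1,
)

```text
t: 1.15
tool_pos: [0.3735, -0.2757, 0.2311]
tool_rot: [-2.461, 1.952, -0.0]
contact_force: [0.9, 0.1, -0.7]
opening: -0.0001
```

Call:
step_arm(
  increments="-0.9 -1 0 0 0 0;-0.9 -1 0 0 0 0;-0.9 -1 0 0 0 0;-0.9 -1 0 0 0 0;-0.9 -1 0 0 0 0;-0.9 -1 0 0 0 0;-0.9 -0.8 0 0 0 0;-0.8 -0.4 0 0 0 0.8;0 0 0 0 0 0.8;0 0 0 0 0 0.8;0 0 0 0 0 0",
)

```text
t: 2.07
tool_pos: [0.5077, -0.0628, 0.2309]
tool_rot: [2.21, -2.232, -0.001]
contact_force: [0.4, -0.8, -0.1]
opening: 0.0002
```

```bash
python3 -c "
from h import *
togo([.539,-.03,.125],-np.pi/2-.009)
im=snap('wrist','w1.png')
import pickle;pickle.dump(im,open('w1.pkl','wb'))"
```

```text
t 2.07 pos [ 0.5077 -0.0628  0.2309] yaw -90.6 tz [-0.001  0.    -1.   ] F [ 0.4 -0.8 -0.1] open 0.0002
shift units [-1.32 -1.24  4.23] turn units [ 0.01  0.   -0.01]
```

View pics/w1.png

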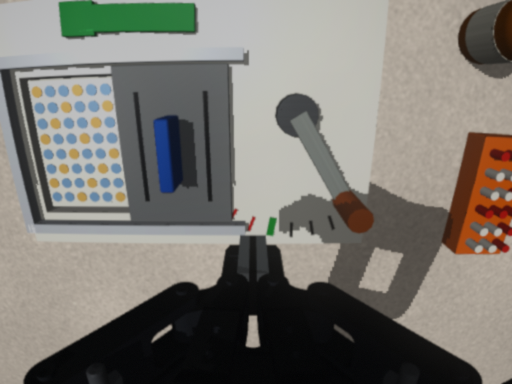

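Wrist view: the shut fingertips are at (252,240), the ridge top runs from about (165,117) to (170,190), the hub is at (299,113), the knob top is at (359,217) and the green mark is at (271,227). I'll check the fit against these.

```bash
python3 - <<'E'
from h import *
import pickle
im=pickle.load(open('w1.pkl','rb'))
p=[ 0.5395562,0.04489481,-0.009204,0.09678313]; y=60-96.78
for n,P in dict(hub=(30,-145,120),knob=(-47,-192,162),knobbot=(-47,-192,112),ra=(30,y,143),rb=(-30,y,143),plate=(0,60,100),corner=(130,-220,100)).items():
    print(n,proj(im,dock2w(p,np.array(P)/1e3)).round(1))
q=im['pixels'][90:250,150:390,::-1]
cv2.imwrite('pics/w1z.png',cv2.resize(q,None,fx=3.3,fy=3.3,interpolation=cv2.INTER_CUBIC))
E
```

```text
hub [[296.8 115.9]]
knob [[359.7 222.1]]
knobbot [[341.8 199.4]]
ra [[158.3 119.2]]
rb [[165.3 193.7]]
plate [[ 74.6 148.5]]
corner [[388.   -7.3]]
```

View pics/w1z.png

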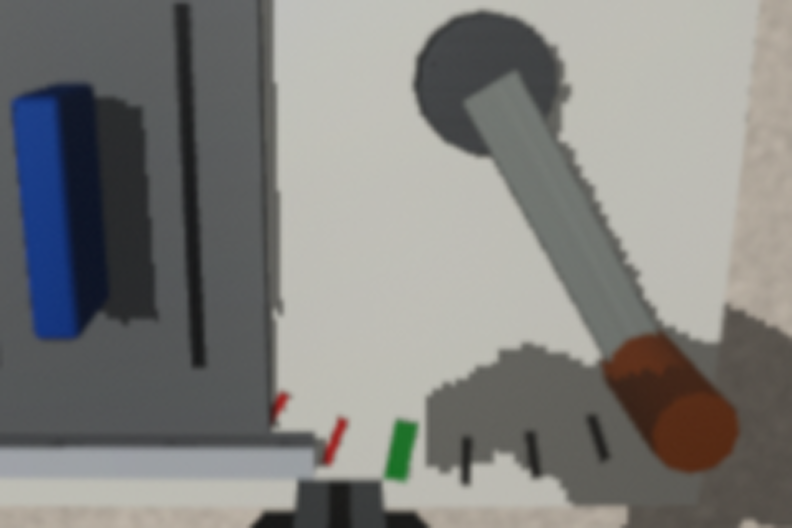

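Call:
step_arm(
  increments="-0.6 -0.6 0 0 0 0;-0.5 -0.64 0 0 0 0;0 0 1 0 0 0;0 0 1 0 0 0;0 0 1 0 0 0;0 0 1 0 0 0;0 0 0.2 0 0 0;-0.2 0 0 0 0 0;-0.2 0 0 0 0 0;-0.2 0 0 0 0 0",
)

```text
t: 2.95
tool_pos: [0.5406, -0.0212, 0.1285]
tool_rot: [-2.209, 2.231, -0.004]
contact_force: [-0.6, 0.7, 0.4]
opening: 0.0002
```

Call:
step_arm(
  increments="-0.3 0 0 0 0 0;-0.3 0 0 0 0 0;-0.3 0 0 0 0 0;-0.3 0 0 0 0 0;-0.3 0 0 0 0 0;-0.3 0 0 0 0 0;-0.3 0 0 0 0 0;-0.3 0 0 0 0 0",
)

```text
t: 3.62
tool_pos: [0.5398, 0.0395, 0.1263]
tool_rot: [2.21, -2.232, 0.0]
contact_force: [0.4, -2.3, 0.9]
opening: -0.0
```

```bash
python3 -c "
from h import *
togo([.54,.084,.125],-np.pi/2-.009)
im=snap('wrist','w2.png')"
```

```text
t 3.62 pos [0.5398 0.0395 0.1263] yaw -90.6 tz [-0. -0. -1.] F [ 0.4 -2.3  0.9] open -0.0
shift units [-1.78  0.01  0.05] turn units [ 0.   -0.   -0.01]
```

View pics/w2.png

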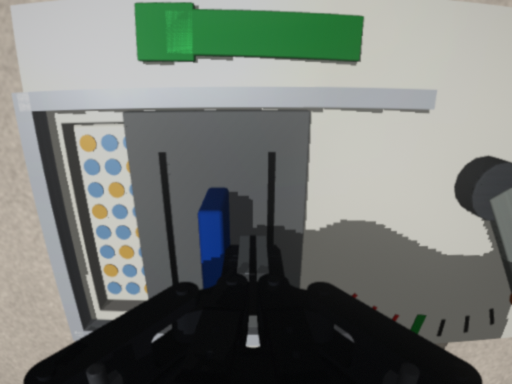

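The wrist view shows the ridge at (213,235) moving ahead of the fingers and the bay partly covered. I'll keep pushing.

Call:
step_arm(
  increments="-0.3 0 0 0 0 0;-0.3 0 0 0 0 0;-0.3 0 0 0 0 0;-0.3 0 0 0 0 0;-0.2 0 0 0 0 0;-0.1 0 0 0 0 0;-0.1 0 0 0 0 0;0 0 0 0 0 0",
)

```text
t: 4.33
tool_pos: [0.5401, 0.0793, 0.1261]
tool_rot: [-2.21, 2.232, 0.001]
contact_force: [-0.4, -0.1, -0.1]
opening: 0.0001
```

Call:
step_arm(
  increments="-0.05 0 0 0 0 0;-0.05 0 0 0 0 0;-0.05 0 0 0 0 0",
)

```text
t: 4.58
tool_pos: [0.5402, 0.0823, 0.1262]
tool_rot: [2.209, -2.233, -0.0]
contact_force: [-0.5, -2.4, -0.9]
opening: 0.0
```

Call:
step_arm(
  increments="-0.05 0 0 0 0 0;-0.05 0 0 0 0 0",
)

```text
t: 4.75
tool_pos: [0.5402, 0.0849, 0.1261]
tool_rot: [2.21, -2.233, -0.0]
contact_force: [-0.0, -2.6, -0.8]
opening: 0.0001
```

Call:
step_arm(
  increments="-0.05 0 0 0 0 0;0 0 0 0 0 0",
)

```text
t: 4.92
tool_pos: [0.5402, 0.0849, 0.1262]
tool_rot: [2.208, -2.231, 0.003]
contact_force: [-1.0, -6.1, -1.0]
opening: -0.0
```

Call:
step_arm(
  increments="-0.05 0 0 0 0 0;0 0 0 0 0 0",
)

```text
t: 5.08
tool_pos: [0.5403, 0.085, 0.1262]
tool_rot: [2.207, -2.229, 0.006]
contact_force: [-1.1, -10.7, -0.7]
opening: 0.0
```

Call:
step_arm(
  increments="-0.05 0 0 0 0 0;0 0 0 0 0 0",
)

```text
t: 5.25
tool_pos: [0.5402, 0.0851, 0.1262]
tool_rot: [2.205, -2.228, 0.008]
contact_force: [-1.4, -13.6, 1.0]
opening: 0.0006
```

```bash
python3 -c "
from h import *
togo([.54,.084,.125],-np.pi/2-.009)
im=snap('wrist','w3.png')"
```

```text
t 5.25 pos [0.5402 0.0851 0.1262] yaw -90.6 tz [-0.001 -0.008 -1.   ] F [ -1.4 -13.6   1. ] open 0.0006
shift units [0.04 0.01 0.05] turn units [ 0.01 -0.08 -0.01]
```

View pics/w3.png

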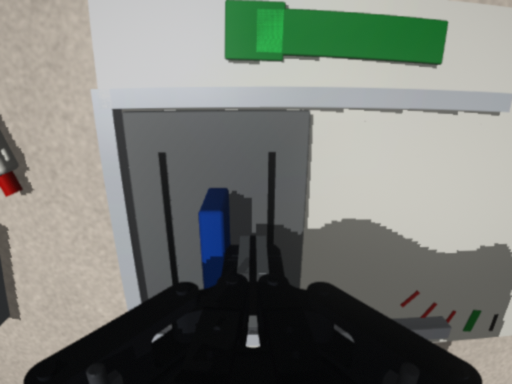

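The cover is against the stop: y stayed at 0.085 while the force rose to 13.6 N, and the view shows the bay covered up to the frame. Now I'll back off and go to the knob.

Call:
step_arm(
  increments="0.2 0 0 0 0 0;0.6 0 0 0 0 0;0 0 -1 0 0 0;0 0 -1 0 0 0;0 0 -1 0 0 0;0 0 -1 0 0 0;1 0 0 0 0 0;1 0 0 0 0 0;1 0 0 0 0 0;1 0 0 0 0 0;1 0.5 0 0 0 0;1 0.5 0 0 0 0",
  fingers=1,
)

```text
t: 6.3
tool_pos: [0.5137, -0.0817, 0.2266]
tool_rot: [-2.21, 2.231, -0.0]
contact_force: [0.8, -0.8, -0.9]
opening: 0.0852
```

Call:
step_arm(
  increments="0 0.5 0 0 0 -0.9;0 0 0 0 0 -0.9;0 0 0 0 0 -0.9;0 0 0 0 0 -0.9;0 0 0 0 0 -0.9;0 0 0 0 0 -0.9;0 0 0 0 0 0",
)

```text
t: 6.88
tool_pos: [0.5014, -0.0806, 0.2266]
tool_rot: [-2.726, 1.56, -0.001]
contact_force: [0.1, 0.1, -0.3]
opening: 0.0854
```

```bash
python3 -c "
from h import *
togo([.4913,-.1473,.20],np.radians(-59.1))
im=snap('wrist','w4.png')
import pickle;pickle.dump(im,open('w4.pkl','wb'))
p=[ 0.5395562,0.04489481,-0.009204]
for P in ((30,-145,120),(-47,-192,162),(-47,-192,112)): print(proj(im,dock2w(p,np.array(P)/1e3)).round(1))
snap('top','t4.png')"
```

```text
t 6.88 pos [ 0.5014 -0.0806  0.2266] yaw -59.6 tz [ 0.001  0.001 -1.   ] F [ 0.1  0.1 -0.3] open 0.0854
shift units [2.1  1.7  1.06] turn units [-0.01  0.   -0.08]
[[313.6 133. ]]
[[317.1 255.1]]
[[306.5 227.3]]
```

View pics/w4.png

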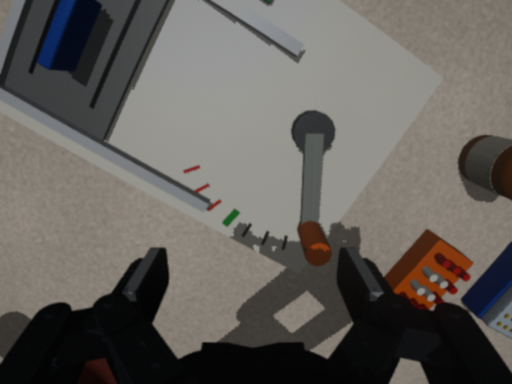

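The knob top is at (317,253), within 2 px of the prediction, and the jaws are square to the lever arm. I'll move over it, go down and grip.

Call:
step_arm(
  increments="0.7 0.6 0 0 0 0;0.7 0.6 0 0 0 0;0.7 0.5 0 0 0 0;0 0 0 0 0 0;0 0 0.8 0 0 0;0 0 0.8 0 0 0;0 0 0.8 0 0 0;0 0 0.8 0 0 0;0 0 0.6 0 0 0;0 0 0 0 0 0",
)

```text
t: 7.82
tool_pos: [0.4888, -0.146, 0.1274]
tool_rot: [2.725, -1.564, -0.011]
contact_force: [-0.4, 0.5, -1.1]
opening: 0.0852
```

```bash
python3 -c "
from h import *
togo([.4913,-.1473,.13],np.radians(-59.1))
im=snap('wrist','w5.png')"
```

```text
t 7.82 pos [ 0.4888 -0.146   0.1274] yaw -59.7 tz [-0.006  0.004 -1.   ] F [-0.4  0.5 -1.1] open 0.0852
shift units [ 0.09 -0.06 -0.11] turn units [ 0.03  0.06 -0.11]
```

View pics/w5.png

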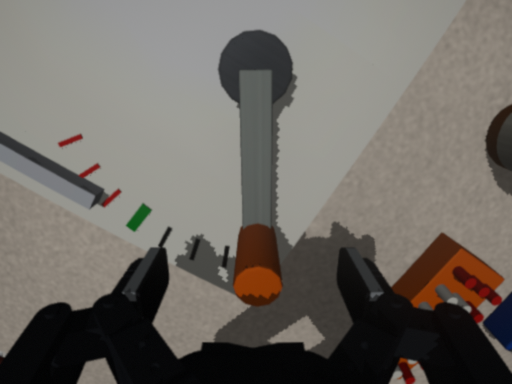

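Call:
step_arm(
  increments="0.09 0 -0.1 0 0 -0.1;0 0 0 0 0 0",
)

```text
t: 8.03
tool_pos: [0.4936, -0.1502, 0.1361]
tool_rot: [-2.733, 1.548, -0.006]
contact_force: [-0.4, -0.5, 1.4]
opening: 0.0854
```

Call:
step_arm(
  increments="0 0 0 0 0 0;0 0 0 0 0 0;0 0 0 0 0 0;0 0 0 0 0 0;0 0 0 0 0 0;0 0 0 0 0 0;0 0 0 0 0 0;0 0 0 0 0 0",
  fingers=-1,
  newtons=40,
)

```text
t: 8.7
tool_pos: [0.4909, -0.1476, 0.1342]
tool_rot: [-2.731, 1.547, 0.009]
contact_force: [-6.5, 7.3, 7.4]
opening: 0.0205
```

```bash
python3 -c "
from h import *
togo([.4913,-.1473,.13],np.radians(-59.1))
im=snap('wrist','w6.png')"
```

```text
t 8.7 pos [ 0.4909 -0.1476  0.1342] yaw -59.1 tz [-0.004  0.005 -1.   ] F [-6.5  7.3  7.4] open 0.0205
shift units [ 0.   -0.02  0.17] turn units [0.01 0.06 0.01]
```

View pics/w6.png

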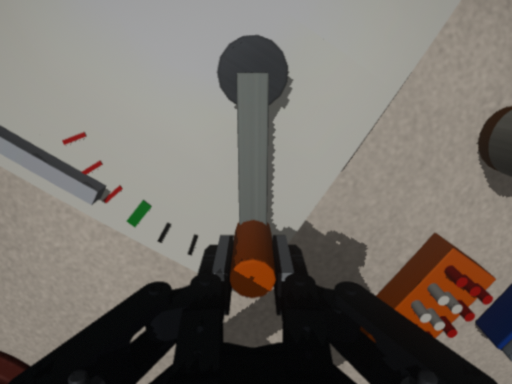

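The knob is between the pads at (253,260), the opening is 20.5 mm and the lever is still on its rest stop. I'll swing it in an arc about the pivot.

Call:
step_arm(
  increments="-0.12 0 -0.08 0 0 0;-0.2 -0.006 0 0 0 0.55;-0.2 -0.006 0 0 0 0.55;-0.2 -0.006 0 0 0 0.55;0 0 0 0 0 0",
)

```text
t: 9.17
tool_pos: [0.4839, -0.1333, 0.1345]
tool_rot: [-2.595, 1.771, -0.002]
contact_force: [5.8, -2.7, -8.6]
opening: 0.0208
```

```bash
cat >> h.py <<'E'
def lev():
    o=ctrl.get_obs(); p=np.array(o['tool_pos']); d=p[:2]-[.5682,-.1004]
    a=-np.unwrap([np.radians(-148.6),np.arctan2(d[1],d[0])]); 
    X=R.from_rotvec(o['tool_rot']).as_matrix()[:,0]; yaw=np.arctan2(X[1],X[0])
    print('t',round(o['t'],2),'r',np.hypot(*d).round(4),'lever by pos',(a[1]-a[0]).round(3),'by yaw',(np.radians(-59.1)-yaw).round(3),'z',p[2].round(4),'open',round(o['opening'],4))
    f=np.array(o['contact_force']); print('F radial',(f[:2]@d/np.hypot(*d)).round(1),'tang(cw)',((f[0]*d[1]-f[1]*d[0])/np.hypot(*d)).round(1),'z',f[2].round(1))
E
python3 -c "
from h import *
lev()"
```

```text
t 9.17 r 0.0904 lever by pos 0.176 by yaw 0.166 z 0.1345 open 0.0208
F radial -4.4 tang(cw) -4.6 z -8.6
```

Call:
step_arm(
  increments="-0.2 -0.03 0.04 0 0 0.55;-0.2 -0.02 0 0 0 0.55;-0.2 -0.006 0 0 0 0.55;-0.2 -0.006 0 0 0 0.55;-0.2 -0.006 0 0 0 0.55;-0.2 -0.006 0 0 0 0.55;0 0 0 0 0 0",
)

```text
t: 9.75
tool_pos: [0.478, -0.1043, 0.1344]
tool_rot: [2.269, -2.17, -0.0]
contact_force: [-1.6, -5.1, -2.0]
opening: 0.0203
```

```bash
python3 -c "
from h import *
lev()"
```

```text
t 9.75 r 0.0903 lever by pos 0.504 by yaw 0.495 z 0.1344 open 0.0203
F radial 1.8 tang(cw) -5.0 z -2.0
```

Remaining: 0.22 rad.

Call:
step_arm(
  increments="-0.18 -0.006 0 0 0 0.5;-0.18 -0.006 0 0 0 0.5;-0.18 -0.006 0 0 0 0.5;0 0 0 0 0 0;0 0 0 0 0 0",
)

```text
t: 10.17
tool_pos: [0.4785, -0.0913, 0.1344]
tool_rot: [2.103, -2.331, -0.001]
contact_force: [-3.2, -4.6, -2.6]
opening: 0.0205
```

```bash
python3 -c "
from h import *
lev()"
```

```text
t 10.17 r 0.0902 lever by pos 0.649 by yaw 0.642 z 0.1344 open 0.0205
F radial 2.8 tang(cw) -4.9 z -2.6
```

Call:
step_arm(
  increments="-0.15 0 0 0 0 0.4;-0.1 0 0 0 0 0.25;0 0 0 0 0 0;0 0 0 0 0 0",
)

```text
t: 10.5
tool_pos: [0.4793, -0.0854, 0.1344]
tool_rot: [2.026, -2.398, 0.0]
contact_force: [-2.9, -5.2, -2.4]
opening: 0.0205
```

```bash
python3 -c "
from h import *
lev()
import pickle
p=[ 0.5395562,0.04489481,-0.009204]
im=snap('wrist','w7.png')
for n in ('top','scene'):
    im=snap(n,n+'7.png'); o=(170,140) if n=='top' else (205,140)
    q=im['pixels'][o[1]:o[1]+120,o[0]:o[0]+150,::-1]
    cv2.imwrite('pics/'+n+'7z.png',cv2.resize(q,None,fx=5,fy=5,interpolation=cv2.INTER_CUBIC))
"
```

```text
t 10.5 r 0.0902 lever by pos 0.716 by yaw 0.707 z 0.1344 open 0.0205
F radial 2.0 tang(cw) -5.6 z -2.4
```

View pics/w7.png

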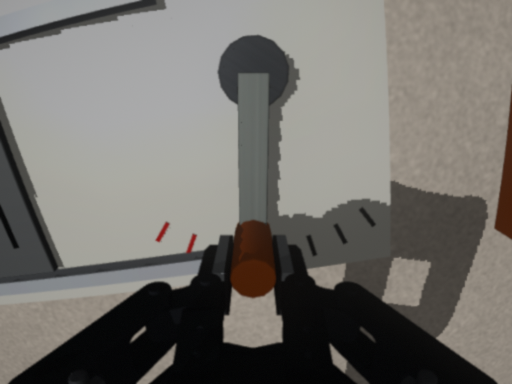

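View pics/scene7z.png

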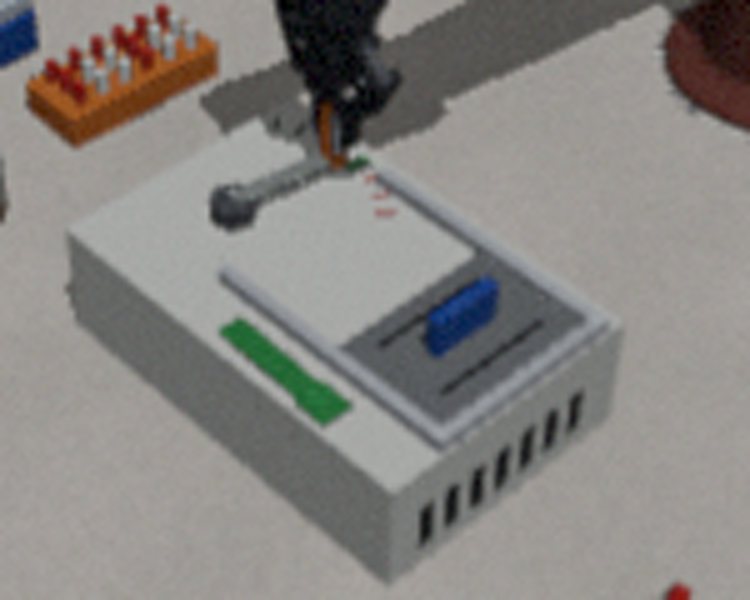

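View pics/top7z.png

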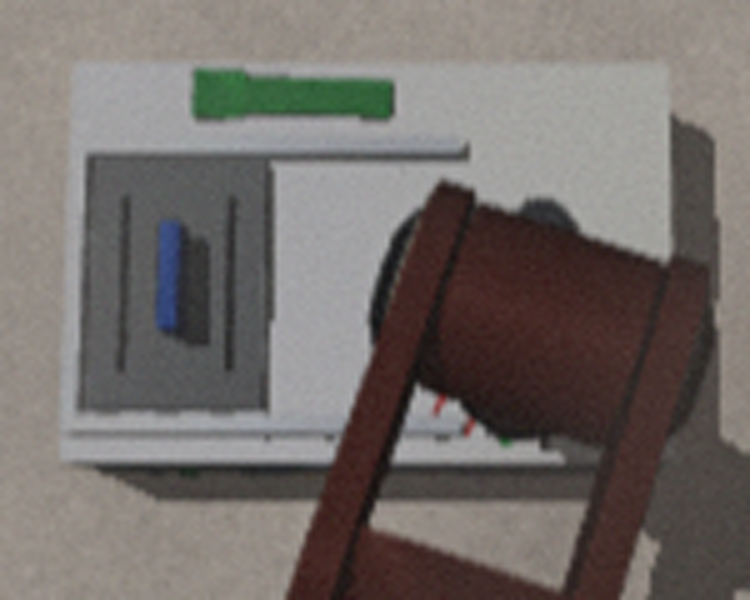

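Call:
step_arm(
  increments="-0.01 0 0 0 0 0.05;0 0 0 0 0 0;0 0 0 0 0 0;0 0 0 0 0 0;0 0 0 0 0 0;0 0 0 0 0 0",
)

```text
t: 11.15
tool_pos: [0.4793, -0.0852, 0.1344]
tool_rot: [2.02, -2.403, -0.0]
contact_force: [-2.4, -5.4, -2.5]
opening: 0.0204
```

```bash
python3 -c "
from h import *
lev(); print(np.abs(ctrl.get_obs()['dq']).max().round(4))
"
```

```text
t 11.15 r 0.0902 lever by pos 0.718 by yaw 0.712 z 0.1344 open 0.0204
F radial 1.4 tang(cw) -5.7 z -2.5
0.0024
```

Steady at click 4, so I'm handing in.

```bash
python3 -c "
from h import *
print(ctrl.finish_job())"
```

```text
the job is handed in; nothing more can be done
None
```

The cover is shut over the plate, and the clamp lever is held at its fourth click. I handed the job in at about 11.2 s, with the gripper still on the knob.

- **Cover:** I pushed the blue ridge until it met the end stop. It stopped moving at the expected shut position while the push rose to about 14 N. The scene and top pictures taken after the lever swing still show it fully home.
- **Lever:** I gripped the knob at 40 N and swung it in an arc about the pivot. The last reading was 0.718 rad by position and 0.712 by tool turn, against the 0.72 target. The return push was 5.7 N, close to the 5.5 N given for click 4, and the arm was still. The angle read 0.72 or less at every stop, and I saw nothing to suggest it went on towards a fifth click.
- **Other items:** The paddle looked unmoved in the pictures, and nothing else was touched.
- **Not confirmed:** The knob and gripper mostly hid the green mark, so I could not see the lever lined up with it. In the wrist picture the black marks lie on one side of the lever and the red ones on the other.

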